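Index a plaster cast by its flat in a V nest and clamp it

ROBOT

A 7-joint arm with a two-finger parallel gripper is mounted at the origin on the work surface. World frame = base frame: x ahead of the robot, y to its left, z up, the work surface at z = 0. Lengths are in m, angles in rad, forces in N, time in s.
With the tool pointing down it reaches from about 0.4 to 0.9 m from the base axis. Payload 5.6 kg.
Tool frame: the origin (TCP) lies at the very end of the fingers, on their centre line; the grasp point (between the pads) lies 19 mm behind it; z points along the fingers, y is the line along which they close (so a half turn about z gives the same grasp; the last joint's range is limited). The gripper opens to 92 mm and grips with 3 to 60 N. Pads are 20 mm wide; open, the fingers measure 128 mm over their backs; the gripper's body (75 mm by 189 mm) begins 69 mm behind the grasp point.
Start: joints at [-1.179, 0.468, -0.012, 1.603, 0.006, 1.071, -0.056], TCP at [0.274, 0.59, 0.215] pointing down, gripper open.
Joint ranges: [-2.53, 2.53], [-0.31, 2.02], [-1.57, 1.55], [0.28, 2.44], [-1.29, 4.43], [0.15, 1.84], [-2.92, 2.92]. Speed limits (rad/s): [2.57, 2.57, 3.14, 3.14, 3.14, 3.14, 3.14].

INTERFACE

Orientations are given as a rotation vector (axis times angle).
In Python, from workcell import arm, imaging, sign_off gives the robot as it stands. The module is installed in compiled form; this text tells all that it offers.
- The arm moves only by the shell command python3 -m inch 'ROWS' [FORCE]. ROWS is JSON, a list of rows, each a list of 5 numbers: the shift along the tool's x, y, z in mm, then the turn about the tool's z in degrees, then the opening, from -1 (shut) to 1 (fully open). A call has 1 to 8 rows; each row is the pose to reach, as a shift and turn from the pose commanded when the call began, along the tool's axes at that moment; what a row does not reach only later rows make up. A row lasts 1/12 s, in which the tool goes at most 41.7 mm and 7.16 degrees, less where a joint would pass 70% of its speed; a pose out of reach is approached as far as the arm can. A call with a gripper value outside its range is refused whole. The fingers move at their own pace and stop on an object; FORCE is the grip in N (left out, the last holds). Time passes only in rows, so rows that repeat a pose let the fingers close. It gives the time, the measured TCP pose, the force, the opening and the grip force at its end, in the units of the state.
- arm.get_state(): the state, without advancing time (a new reading comes with each control period).
- imaging.camera(name): name is "scene" or "top" or "wrist"; returns (picture, depth): 480x640x3 uint8, red, green, blue; 480x640 float32, m along the optical axis (not along the pixel's ray), 0 where there is no reading.
- imaging.get_calibration(name): a dict with "fx", "fy", "cx", "cy" (pixels), "R" (3x3) and "t" (3): a world point X has camera coordinates R X + t. Camera axes: x right, y down, z forward; pixel columns grow to the right and rows downward; lengths in m; the calibration is good to about 2 mm. A picture is of the moment at which its call begins: read the wrist's pose just before it. get_calibration takes no time and is no camera call; for the wrist camera it gives the pose at the moment of the call.
- sign_off(): hands the job in; it is judged then, once.
The state is a dict: "t": time; "q": joint angles; "joint_vel": joint speeds; "tau": joint torques, N m; "eef_pos": TCP position; "tcp_rot": TCP orientation; "wrist_force": force on the tool from outside, world axes, zero at the start; "torque": the same for the moment, N m; "opening": finger opening in m; "grip_force": force on a finger pad.
Only numpy, scipy, OpenCV 4.12 (cv2) and the standard library are available. Lean on these libraries where they do the work, as an engineer would, in place of code of your own. Each camera call takes 0.05 s, during which the arm holds its last target. There are 200 camera calls.

TASK

Take the dental cast whose round base has a ground flat, and set it down in the V nest with the round part of its base against both walls. Then, without taking it out of the V, roll it until you feel the flat drop home, flat against the long wall and with the round edge still against the short wall, and slide the jaw up until it just touches the cast. The plaster chips, so press it gently against the nest, and leave the round cast without a flat, the bowl and the spatula where they are.

Things in the scene. Friction and masses are not known exactly. Their poses are not given: they have to be found in the camera images.
- cast: White plaster dental cast, 350 g. Base: disc 98 mm across, 20 mm thick, one upright flat ground 6 mm into its edge (47 mm long). On it a round pillar to grip, 56 mm across, from 20 to 62 mm height, with a horseshoe of teeth up to 73 mm that opens towards the flat. Origin: centre of the full disc's underside, z up; the flat is on the -y side, parallel to x. Stands on the 3 mm bench mat.
- flat (a point): Middle of the cast's flat, 43 mm along -y from the cast's axis and 10 mm above its underside; axes as the cast's.
- nest: Fixed aluminium V nest: plate 280 x 170 mm, 10 mm thick, on the 3 mm bench mat. Origin: centre of its underside; +x points to the corner of the V (110 mm from the origin); the jaw is on the -x side and slides along x. Two dark steel walls 16 mm high, 14 mm thick, form a right-angled V that opens towards the jaw.
- long_wall: Longer wall of the V, 110 mm inside (short wall: 68). Origin: inner corner of the V on the plate's top. x along its inner face, away from the corner and square to the short wall; y square out of its inner face into the V; z up. Inner faces: long wall y = 0, short wall x = 0. Cast's axis with round edge on both: x = y = 49 mm; with flat home: x = 49, y = 43, axes parallel to these.
- jaw (a joint): Travel of the clamp jaw to the V's corner, m: 0 fully back, limit 0.075, starts below 0.02. About 3 N friction, stays where left. Touches the cast at 0.066 when the flat is home. Steel nose 54 mm wide, 18 mm high, front face square to the nest's x; right behind it an upright black push plate, 14 mm thick, 44 mm wide, its top 58 mm above the nest plate's top.
- jaw_back (a point): Centre of the rear face (away from the V) of the jaw's push plate, 40 mm above the nest plate's top; axes as the nest's, so push here along +x. The nose's front face is 36 mm ahead of this point.
- round_cast: Bystander: a like plaster cast whose base is a full disc without a flat, 98 mm across, same height. Origin: centre of its underside. Leave alone.
- bowl: Bystander: grey plastic mixing bowl, 110 mm across, 60 mm high. Origin: centre of its underside. Leave alone.
- spatula: Bystander: plaster spatula 200 mm long lying on the mat. Origin about its middle, underside. Leave alone.
There are look-alikes about, which are no part of the job. Leave any brown or green look-alike of the cast alone.

How it is judged:
On the way, in this order (a step that is already met when the one before it is completed fails the run):
1. The cast stands on the nest's plate with its round edge against both walls, the flat facing elsewhere (z of cast in the frame of long_wall between -0.003 and 0.003 m and angle between cast's own z axis and vertical below 0.05 rad and x of cast in the frame of long_wall between 0.0465 and 0.0515 m and y of cast in the frame of long_wall between 0.0465 and 0.0515 m and y of flat in the frame of long_wall above 0.0115 m), for 0.2 s.
2. The cast is being rolled in the V: still down in it, its flat now turning towards the long wall (z of cast in the frame of long_wall between -0.003 and 0.003 m and angle between cast's own z axis and vertical below 0.05 rad and x of cast in the frame of long_wall between 0.0465 and 0.056 m and y of cast in the frame of long_wall between 0.042 and 0.056 m and y of flat in the frame of long_wall below 0.02 m and angle between the x axis of cast and the x axis of long_wall, either way round between 0.1 and 0.45 rad), for 0.05 s.
3. The cast has been rolled until its flat lies against the long wall, round edge still on the short wall (z of cast in the frame of long_wall between -0.003 and 0.003 m and angle between cast's own z axis and vertical below 0.05 rad and x of cast in the frame of long_wall between 0.0465 and 0.0515 m and y of flat in the frame of long_wall between -0.002 and 0.002 m and angle between the x axis of cast and the x axis of long_wall, either way round below 0.08 rad), for 0.2 s.
4. The jaw has been slid up to the cast (value of joint jaw between 0.0629 and 0.0685 m), for 0.2 s.
At the end, for the whole second after the job is handed in: The cast stands still, down on the nest's plate (3 mm, 0.05 rad), its flat against the long wall (middle of the flat within 2 mm of the wall, parallel within 0.08 rad), its round edge on the short wall (axis 49 mm from it, within 2.5 mm), and the jaw is up against it (jaw at 0.0629 to 0.0685) (all of step 3 and all of step 4 and linear speed of cast below 0.01 m/s and angular speed of cast below 0.05 rad/s); the robot touches nothing.
It fails at once if cast pressed against the nest or jaw with more than 60 N (contact force between cast and nest above 60 N).
It fails at once if the round cast was moved by more than 12 mm (distance of round_cast from where it was at the start of the episode above 0.012 m).
It fails at once if the bowl was moved by more than 12 mm (distance of bowl from where it was at the start of the episode above 0.012 m).
It fails at once if the spatula was moved by more than 12 mm (distance of spatula from where it was at the start of the episode above 0.012 m).
It also fails if it takes over 72 s, if anything falls off the work surface, if the arm or the gripper's body presses on something with over 40 N, if the wrist force passes 120 N, or if a joint passes its speed limit or range.

## Working session

There is one attempt and no reset: what is moved stays moved. The work goes in short steps, Python scripts to look and compute and a shell command to move; the robot and the scene stay as the last step left them, time stands still between calls to the robot, and variables do not carry over. Pictures are saved under pics/ and viewed, at most 10 in all, crops included, and the job is handed in when it is done.

```bash
mkdir -p pics
cat > h.py <<'E'
import numpy as np, cv2
from workcell import arm, imaging, sign_off
from scipy.spatial.transform import Rotation as Rn
def cam(n,save=None):
    c=imaging.get_calibration(n); p,d=imaging.camera(n)
    if save: cv2.imwrite(f'pics/{save}.png',p[:,:,::-1])
    v,u=np.mgrid[:480,:640]
    X=np.stack([(u-c['cx'])/c['fx']*d,(v-c['cy'])/c['fy']*d,d],-1)
    W=(X-np.array(c['t']))@np.array(c['R'])
    W[d==0]=np.nan
    return p,d,W,c
E
python3 - <<'E'
from h import *
for n in('top','scene'):
    p,d,W,c=cam(n,n+'1'); np.savez(n+'1.npz',p=p,W=W)
    print(n,c['fx'],-np.array(c['R']).T@c['t'])
s=arm.get_state(); print(s)
E
```

```text
top 521.6700581129592 [ 0.4938274  -0.10906726  1.06919594]
scene 473.459599253893 [ 1.20633541 -0.37289558  0.59059414]
{'t': 0.1, 'q': array([-1.17902762,  0.46830713, -0.01158536,  1.60351569,  0.00601992,
        1.07144213, -0.05629521]), 'joint_vel': array([-7.66439721e-05, -1.56853149e-03, -1.94868495e-03, -1.48188611e-03,
        6.24516974e-05, -1.13596659e-03, -4.63879126e-04]), 'tau': array([ 7.20707249e-04, -5.21650743e+01, -1.25474122e-02, -2.44367319e+01,
       -5.67701587e-02,  1.41001999e-02,  7.49437572e-05]), 'eef_pos': array([0.27363252, 0.58900917, 0.21373049]), 'tcp_rot': array([-6.77621825e-01, -3.06742417e+00,  2.55193033e-03]), 'wrist_force': array([0.39058778, 0.17865093, 0.21258788]), 'torque': array([-0.02039924, -0.0121791 ,  0.02990004]), 'grip_force': 0.0, 'opening': 0.09184400556627259}
```

View pics/top1.png

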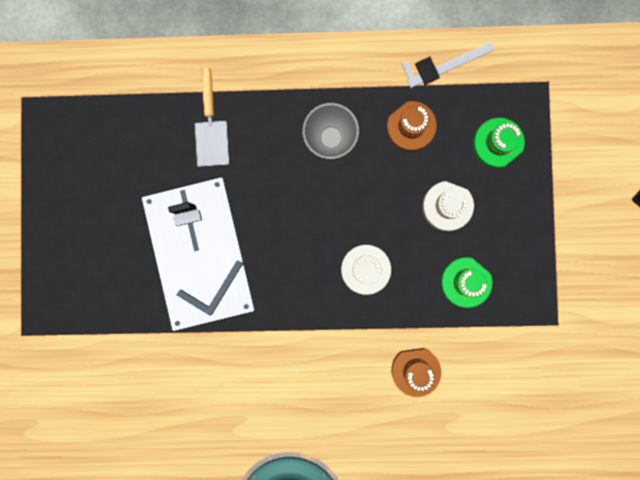

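View pics/scene1.png

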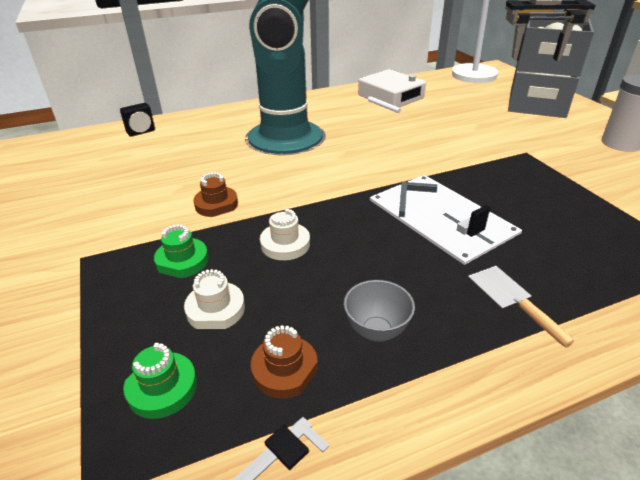

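The white candidates in the top view are at (448,206) and (366,270). The first shows a straight edge at upper right in the top view, and at (210,325) in the scene view. I'll confirm this with a crop and measure.

Run:
```python
from h import *
a=np.load('top1.npz');p,W=a['p'],a['W']; s=np.load('scene1.npz')['p']
A=cv2.resize(p[150:310,320:500],None,fx=2.2,fy=2.2,interpolation=3); B=cv2.resize(s[200:340,170:330],None,fx=2.5,fy=2.5,interpolation=3)
o=np.zeros((max(A.shape[0],B.shape[0]),A.shape[1]+B.shape[1],3),np.uint8); o[:A.shape[0],:A.shape[1]]=A;o[:B.shape[0],A.shape[1]:]=B
cv2.imwrite('pics/crop1.png',o[:,:,::-1])
cv2.imwrite('pics/nest1.png',cv2.resize(p[170:340,130:270],None,fx=3.4,fy=3.4,interpolation=2)[:,:,::-1])
z=W[...,2]
print('mat z',np.nanmedian(z[200:220,280:300]))
for c in((448,206),(366,270)):
    u,v=c; m=np.zeros(z.shape,bool); m[v-38:v+38,u-38:u+38]=1
    br=p.min(2)>120
    P=W[m&br&(z>.012)&(z<.03)]; T=W[m&br&(z>.072)]; L=W[m&br&(z>.058)]
    ctr=(L[:,:2].max(0)+L[:,:2].min(0))/2
    print(c,len(P),np.median(P[:,2]),'pillar',ctr,np.ptp(L[:,:2],axis=0),'z',L[:,2].max())
    # base radius by angle, refine centre with circle fit to outer edge excluding flat
    cc=ctr.copy()
    for it in range(8):
        d=P[:,:2]-cc; r=np.hypot(*d.T); t=np.degrees(np.arctan2(d[:,1],d[:,0]))//10*10
        E=[];
        for k in np.arange(-180,180,10):
            q=r[t==k]
            if len(q): E.append((k+5,np.sort(q)[-2:].mean()))
        E=np.array(E); g=E[E[:,1]>np.median(E[:,1])-.0025]
        th=np.radians(g[:,0]); X=cc+g[:,1:]*np.c_[np.cos(th),np.sin(th)]
        A_=np.c_[2*X,np.ones(len(X))]; sol=np.linalg.lstsq(A_,(X**2).sum(1),rcond=None)[0]; cc=sol[:2]
    print(cc,'R',np.sqrt(sol[2]+cc@cc)); print({int(k):round(x*1e3,1) for k,x in E})
    print('teeth mean dir',len(T),T[:,:2].mean(0)-cc if len(T) else '')
```

```text
mat z 0.0019356085994442014
(448, 206) 1119 0.02170774213011106 pillar [ 0.60476738 -0.33248904] [0.05405206 0.05393668] z 0.07915844774385686
[ 0.60520178 -0.33297617] R 0.04863674642294658
{-175: np.float64(48.5), -165: np.float64(48.1), -155: np.float64(48.6), -145: np.float64(48.6), -135: np.float64(48.5), -125: np.float64(48.9), -115: np.float64(48.9), -105: np.float64(48.7), -95: np.float64(48.8), -85: np.float64(48.9), -75: np.float64(49.4), -65: np.float64(48.9), -55: np.float64(48.9), -45: np.float64(46.7), -35: np.float64(44.3), -25: np.float64(43.2), -15: np.float64(43.5), -5: np.float64(45.8), 5: np.float64(49.1), 15: np.float64(48.4), 25: np.float64(48.5), 35: np.float64(48.3), 45: np.float64(49.1), 55: np.float64(48.9), 65: np.float64(48.6), 75: np.float64(48.5), 85: np.float64(48.8), 95: np.float64(48.8), 105: np.float64(48.6), 115: np.float64(48.8), 125: np.float64(48.8), 135: np.float64(48.5), 145: np.float64(48.5), 155: np.float64(48.8), 165: np.float64(48.6), 175: np.float64(48.5)}
teeth mean dir 106 [-0.00518594  0.00302158]
(366, 270) 1198 0.021871858629096262 pi
[... 292 characters left out ...]
, -105: np.float64(48.6), -95: np.float64(48.0), -85: np.float64(48.0), -75: np.float64(48.7), -65: np.float64(48.5), -55: np.float64(48.5), -45: np.float64(47.7), -35: np.float64(48.4), -25: np.float64(48.6), -15: np.float64(48.5), -5: np.float64(48.0), 5: np.float64(48.2), 15: np.float64(48.6), 25: np.float64(48.1), 35: np.float64(48.5), 45: np.float64(48.1), 55: np.float64(48.4), 65: np.float64(48.0), 75: np.float64(48.5), 85: np.float64(48.5), 95: np.float64(48.6), 105: np.float64(48.2), 115: np.float64(47.9), 125: np.float64(47.9), 135: np.float64(48.7), 145: np.float64(48.6), 155: np.float64(47.9), 165: np.float64(48.2), 175: np.float64(48.7)}
teeth mean dir 104 [0.00679802 0.00167265]
```

View pics/crop1.png

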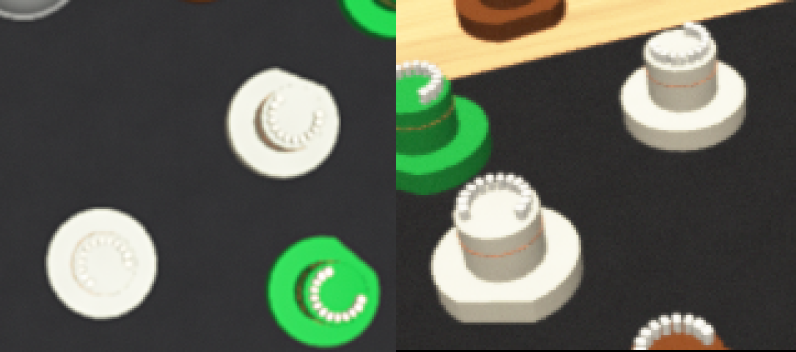

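View pics/nest1.png

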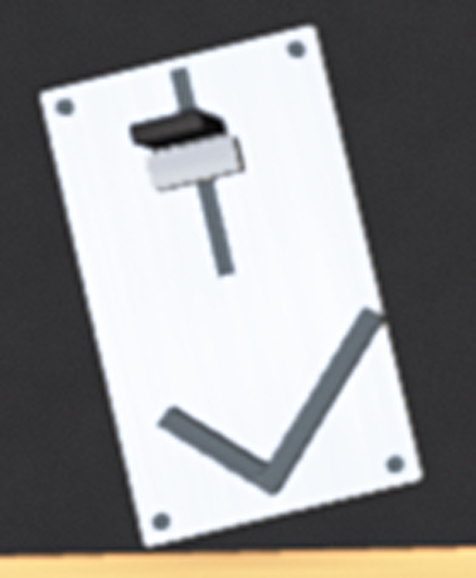

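The crop confirms it: the cast at top-view (448,206) is white with a ground flat at its upper right, facing about −23° in world. The one at (366,270) is a full disc and stays put. In the nest crop the V's corner is at the bottom, the longer wall runs up and right, and the jaw is at the top. Next I'll fit the nest and the flat.

```bash
cat > nest.py <<'E'
from h import *
from scipy.optimize import least_squares
def nest(p,W):
    z=W[...,2]; m=np.zeros(z.shape,bool); m[170:340,130:270]=1
    g=(p.min(2)>150)&m; 
    k=cv2.morphologyEx((g).astype(np.uint8),cv2.MORPH_CLOSE,np.ones((25,25)))
    n,l,st,_=cv2.connectedComponentsWithStats(k); i=1+np.argmax(st[1:,4]); 
    cs,_=cv2.findContours((l==i).astype(np.uint8),0,2); c=max(cs,key=cv2.contourArea)[:,0]
    return c,g,m
def proj(c,X):
    X=np.asarray(X)@np.array(c['R']).T+c['t']; return X[...,:2]/X[...,2:]*[c['fx'],c['fy']]+[c['cx'],c['cy']]
def unproj(c,uv,zw):
    R=np.array(c['R']);C=-R.T@c['t']; d=np.c_[(uv-[c['cx'],c['cy']])/[c['fx'],c['fy']],np.ones(len(uv))]@R
    return C+d*((zw-C[2])/d[:,2])[:,None]
E
python3 - <<'E'
from nest import *
a=np.load('top1.npz');p,W=a['p'],a['W']; c=imaging.get_calibration('top')
ct,g,m=nest(p,W)
box=cv2.minAreaRect(unproj(c,ct.astype(float),.013)[:,:2].astype(np.float32)*1000)
print('plate',box)
z=W[...,2]
# wall tops: dark, z 0.024..0.034
w=m&(p.max(2)<150)&(z>.023)&(z<.035); w[:250]=0
P=W[w]; print(len(P),np.median(P[:,2]))
np.save('wall.npy',P)
# fit V outline: model corner,(yaw) ; signed distance to L shape
def res(q):
    cx,cy,t=q; e=np.array([np.cos(t),np.sin(t)]); f=np.array([-e[1],e[0]])
    d=P[:,:2]-[cx,cy]; x,y=d@e,d@f
    a=np.maximum(np.abs(y+.007)-.006,0)+np.maximum(x-.11,0); b=np.maximum(np.abs(x+.007)-.006,0)+np.maximum(y-.068,0)
    return np.minimum(a,b)*1e3
best=min((least_squares(res,[.36,.1,t],x_scale=[.01,.01,.1],loss='soft_l1') for t in(-.4,-.55,-.7)),key=lambda r:r.cost)
print('V',best.x,np.degrees(best.x[2]),best.cost,'nest yaw should = t+180-45 ->',np.degrees(best.x[2])-45+180)
# jaw: black push plate top, z ~ .071
q=m&(z>.055); J=W[q]; print('pushplate',len(J),J.min(0),J.max(0),J.mean(0), cv2.minAreaRect((J[:,:2]*1000).astype(np.float32)))
# cast flat fit
bb=np.zeros(z.shape,bool); bb[165:247,408:490]=1
k=(bb&(p.min(2)>110)).astype(np.uint8); cs,_=cv2.findContours(k,0,1); cc=max(cs,key=cv2.contourArea)[:,0].astype(float)
X=unproj(c,cc,.0225)[:,:2]
def r2(q):
    d=X-q[:2]; r=np.hypot(*d.T); th=np.arctan2(d[:,1],d[:,0])-q[2]; th=(th+np.pi)%(2*np.pi)-np.pi
    R=np.where(np.abs(th)<np.arccos(43/49),.043/np.cos(np.clip(th,-.6,.6)),.049)
    return (r-R+q[3])*1e3
s=least_squares(r2,[.605,-.333,-.4,0],loss='soft_l1'); print('cast',s.x,np.degrees(s.x[2]),s.cost)
E
```

```text
plate ((493.8316650390625, 165.94923400878906), (335.6101379394531, 198.61514282226562), 12.642403602600098)
600 0.027733695625372805
V [ 0.41320065  0.15208114 -0.564882  ] -32.36535450151932 1.7981153507601275 nest yaw should = t+180-45 -> 102.63464549848068
pushplate 189 [0.59939825 0.1749358  0.05525062] [0.62047668 0.21937527 0.07425242] [0.60947484 0.19563052 0.06775062] ((609.8816528320312, 197.3468475341797), (14.536030769348145, 44.814605712890625), 13.258393287658691)
cast [ 0.60455912 -0.33191654 -0.38659295 -0.00083199] -22.150144697936508 16.89247235763206
```

```bash
cat > to.py <<'E'
from h import *
def to(X,s=None):
    s=s or arm.get_state(); R=Rn.from_rotvec(s['tcp_rot']).as_matrix()
    return np.round(R.T@(np.array(X)-s['eef_pos'])*1e3,1)
def yaw(s=None):
    s=s or arm.get_state(); R=Rn.from_rotvec(s['tcp_rot']).as_matrix(); return np.degrees(np.arctan2(R[1,1],R[0,1]))
E
python3 -c "
from to import *
print(yaw(),to([.605,-.332,.2]),to([.605,-.332,.034]))"
```

```text
65.08581250366048 [-688.5 -695.7   15. ] [-688.5 -695.4  181. ]
```

```bash
python3 -m inch '[[-688,-696,15,0,1],[-688,-696,15,0,1],[-688,-696,15,0,1],[-688,-696,15,0,1],[-688,-696,15,0,1],[-688,-696,15,0,1],[-688,-696,15,0,1],[-688,-696,15,0,1]]'; python3 -c "
from to import *
print(yaw(),to([.605,-.332,.2]))"
```

```text
t: 0.77
eef_pos: [0.3865, 0.2737, 0.2093]
tcp_rot: [-0.677, -3.068, 0.0]
wrist_force: [0.7, -0.9, 0.5]
opening: 0.0923
grip_force: 0.0
65.09469678240728 [-453.2 -457.4    9.3]
```

```bash
python3 -m inch '[[-453,-457,9,0,1],[-453,-457,9,0,1],[-453,-457,9,0,1],[-453,-457,9,0,1],[-453,-457,9,0,1],[-453,-457,9,0,1],[-453,-457,9,0,1],[-453,-457,9,0,1]]' >/dev/null; python3 -c "
from to import *
print(yaw(),to([.605,-.332,.2]))"
```

```text
65.09121053705036 [-218.7 -220.7    4.7]
```

```bash
python3 -m inch '[[-218,-221,4,0,1],[-218,-221,4,0,1],[-218,-221,4,0,1],[-218,-221,4,0,1],[-218,-221,4,0,1],[-218,-221,4,0,1],[-218,-221,4,0,1],[-218,-221,4,0,1]]' >/dev/null;python3 -m inch '[[0,0,0,0,1],[0,0,0,0,1]]'; python3 -c "
from to import *
p,d,W,c=cam('wrist','wrist1'); np.savez('w1.npz',p=p,W=W); print(c['R'],-np.array(c['R']).T@c['t'])
print(yaw(),to([.605,-.332,.2]),arm.get_state()['q'])
z=W[...,2];m=(p.min(2)>100)&(z>.06)&(z<.09)&(np.hypot(W[...,0]-.605,W[...,1]+.332)<.06)
L=W[m];print(len(L),(L.max(0)+L.min(0))/2,np.ptp(L,axis=0))
from nest import *
k=((p.min(2)>90)&(np.hypot(W[...,0]-.605,W[...,1]+.332)<.07)).astype(np.uint8)
print(k.sum())
"
```

```text
t: 2.27
eef_pos: [0.6033, -0.3309, 0.1997]
tcp_rot: [-0.681, -3.065, -0.0]
wrist_force: [0.4, 0.9, -0.4]
opening: 0.092
grip_force: 0.0
[[ 4.23298048e-01  9.05990485e-01  6.04741933e-05]
 [ 8.67743561e-01 -4.05447458e-01  2.87460382e-01]
 [ 2.60460890e-01 -1.21628942e-01 -9.57792527e-01]] [ 0.5303993  -0.29689808  0.36869075]
65.0817582158129 [-2.4 -2.  -0.1] [ 0.15740956  0.56679065  0.43227218  1.53606983 -0.25611686  1.09706707
  1.78383301]
2740 [ 0.60686991 -0.3329756   0.0680408 ] [0.054821   0.05514912 0.01607353]
21327
```

View pics/wrist1.png

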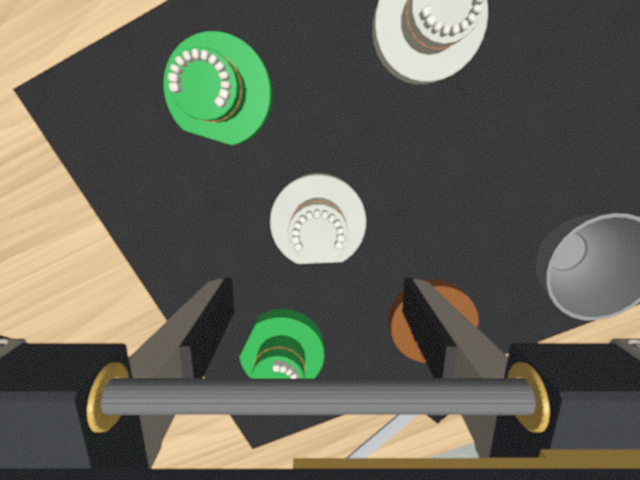

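```bash
python3 -m inch '[[-3,0,40,0,1],[-3,0,80,0,1],[-3,0,115,0,1],[-3,0,140,0,1],[-3,0,155,0,1],[-3,0,165,0,1],[-3,0,168,0,1],[-3,0,168,0,1]]'; python3 -m inch '[[0,0,0,0,-0.2],[0,0,0,0,0.1],[0,0,0,0,-0.2],[0,0,0,0,-0.2],[0,0,0,0,-0.2],[0,0,0,0,-0.2],[0,0,0,0,-0.2],[0,0,0,0,-0.2]]' 25
```

```text
t: 2.98
eef_pos: [0.6074, -0.3308, 0.0334]
tcp_rot: [0.676, 3.067, 0.0]
wrist_force: [-0.4, -0.1, -0.4]
opening: 0.092
grip_force: 0.0
t: 3.65
eef_pos: [0.607, -0.3317, 0.0333]
tcp_rot: [0.678, 3.067, -0.001]
wrist_force: [-0.8, -0.1, 2.9]
opening: 0.0558
grip_force: 25.0
```

```bash
python3 -m inch '[[0,0,-10,0,-0.2],[0,0,-40,0,-0.2],[0,0,-80,0,-0.2],[0,0,-120,0,-0.2],[0,0,-150,0,-0.2],[0,0,-160,0,-0.2],[0,0,-160,0,-0.2]]'; python3 -c "
from to import *
print(yaw(),to([.489,.169,.19]))"
```

```text
t: 4.23
eef_pos: [0.6082, -0.3318, 0.1958]
tcp_rot: [0.676, 3.063, -0.001]
wrist_force: [0.8, -0.1, -2.3]
opening: 0.0555
grip_force: 25.0
65.09323993519475 [319.  404.    4.4]
```

```bash
python3 -m inch '[[20,25,0,5,-0.2],[45,57,0,10,-0.2],[70,89,0,15,-0.2],[95,120,0,20,-0.2],[120,152,0,25,-0.2],[145,184,0,30,-0.2],[165,209,0,35,-0.2],[185,234,0,40,-0.2]]' >/dev/null; python3 -c "
from to import *
print(yaw(),to([.489,.169,.19]))"
```

```text
24.921071475766496 [2.075e+02 4.580e+01 2.000e-01]
```

```bash
python3 -m inch '[[25,6,0,3,-0.2],[55,12,0,6,-0.2],[90,20,0,8,-0.2],[120,27,0,10,-0.2],[150,33,0,10,-0.2],[180,40,0,10,-0.2],[200,44,0,10,-0.2],[207,46,0,10,-0.2]]' >/dev/null;python3 -m inch '[[0,0,0,0,-0.2],[0,0,0,0,-0.2]]'
python3 - <<'E'
from to import *
from nest import *
print(yaw(),to([.489,.169,.19]))
# cast pose from top view: disc outline hidden partly by gripper; scene view for check; wrist view of V
p,d,W,c=cam('wrist','wrist2'); np.savez('w2.npz',p=p,W=W)
z=W[...,2]
for n,W_,p_ in(('wrist',W,p),):
    m=(p_.max(2)<150)&(z>.022)&(z<.036)&(np.hypot(W_[...,0]-.45,W_[...,1]-.16)<.13); P=W_[m]; print(len(P),np.median(P[:,2]) if len(P) else '')
E
```

```text
t: 5.73
eef_pos: [0.4908, 0.1647, 0.1914]
tcp_rot: [-1.911, -2.493, 0.005]
wrist_force: [-0.1, -0.8, -3.3]
opening: 0.0559
grip_force: 25.0
15.07786089988873 [ 4.6 -0.6  1.4]
1383 0.027657732284182737
```

View pics/wrist2.png

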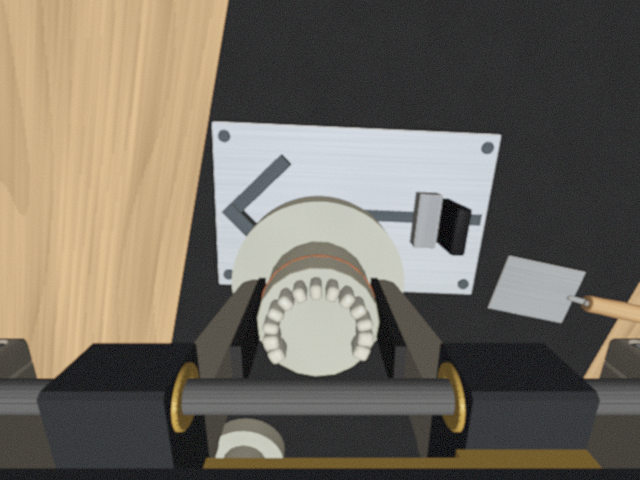

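The wrist view shows the cast held at (318,300), flat towards the bottom. The V's corner is at (237,212), the short wall runs to (288,158), and the long wall is mostly hidden by the cast. I'll refit the V from this view, and the cast's pose in the hand.

Run:
```python
from to import *
from nest import *
a=np.load('w2.npz');p,W=a['p'],a['W'];z=W[...,2]
P1=W[(p.max(2)<150)&(z>.022)&(z<.036)&(np.hypot(W[...,0]-.44,W[...,1]-.16)<.11)]
P0=np.load('wall.npy')
def fit(P,fixt=None,wall=None):
  def res(q):
    cx,cy,t=q; e=np.array([np.cos(t),np.sin(t)]); f=np.array([-e[1],e[0]])
    d=P[:,:2]-[cx,cy]; x,y=d@e,d@f
    box=lambda x,y,a,b,c,d:np.hypot(np.maximum(np.abs(x-(a+b)/2)-(b-a)/2,0),np.maximum(np.abs(y-(c+d)/2)-(d-c)/2,0))
    D=np.minimum(box(x,y,-.0135,.1095,-.0135,-.0005),box(x,y,-.0135,-.0005,-.0135,.0675))
    return D*1e3
  return min((least_squares(res,[.413,.152,t],x_scale=[.01,.01,.1],loss='soft_l1') for t in(-.5,-.565,-.62)),key=lambda r:r.cost)
for P in(P0,P1):
  b=fit(P); print(len(P),b.x[:2],np.degrees(b.x[2]),b.cost, P.min(0),P.max(0))
s=arm.get_state()
# cast in hand: pillar/teeth, disc points
tz=s['eef_pos'][2]-.0303
h=z-tz
m=(p.min(2)>110)&(np.hypot(W[...,0]-s['eef_pos'][0],W[...,1]-s['eef_pos'][1])<.07)
T=W[m&(h>.055)&(h<.08)]; print('pillar',len(T),(T.max(0)+T.min(0))/2-s['eef_pos'],np.ptp(T,axis=0))
D=W[m&(h>.014)&(h<.026)]
r=np.hypot(*(D[:,:2]-s['eef_pos'][:2]).T);print('disc',len(D),np.median(D[:,2])-tz)
k=(m&(h>.014)&(h<.026)).astype(np.uint8)
dd=D[:,:2]; 
hull=cv2.convexHull((dd*1000).astype(np.float32))[:,0]/1000
def r3(q): return (np.hypot(*(hull[np.hypot(*(hull-s['eef_pos'][:2]).T)>.044]-q).T)-.049)*1e3
print('disc c',least_squares(r3,s['eef_pos'][:2],loss='soft_l1').x-s['eef_pos'][:2])
# slice plate edges
```

```text
600 [0.41304937 0.15192718] -32.13096995632501 0.16852609663226992 [0.39736204 0.08387714 0.02315926] [0.50203198 0.21562873 0.03362593]
1383 [0.41593331 0.1542294 ] -32.5056126245815 0.12874323355836448 [0.39853861 0.13293441 0.02215823] [0.45106308 0.21798834 0.02984543]
pillar 10308 [0.00136314 0.00070009 0.03360266] [0.05716802 0.05565762 0.01775786]
disc 8103 0.01830038773314338
disc c [0.00019473 0.0003925 ]
```

```bash
python3 -c "
from to import *
print(to([.4918,.1703,.048]))"
```

```text
[  6.2   2.4 143.8]
```

```bash
python3 -m inch '[[3,1,10,0,-0.2],[6,2,40,0,-0.2],[6,2,75,0,-0.2],[6,2,105,0,-0.2],[6,2,125,0,-0.2],[6,2,138,0,-0.2],[6,2,143,0,-0.2],[6,2,143,0,-0.2]]'; python3 -m inch '[[0,0,1,0,-0.2],[0,0,2,0,-0.2],[0,0,2,0,-0.2],[0,0,2,0,-0.2]]'; python3 -c "
from to import *
print(yaw(),to([.4918,.1703,.0433]))"
```

```text
t: 6.45
eef_pos: [0.4913, 0.1706, 0.0483]
tcp_rot: [-1.913, -2.491, 0.005]
wrist_force: [0.0, -1.0, -3.3]
opening: 0.0557
grip_force: 25.0
t: 6.78
eef_pos: [0.4925, 0.1725, 0.0486]
tcp_rot: [1.91, 2.493, 0.002]
wrist_force: [0.2, 0.6, -3.8]
opening: 0.0554
grip_force: 25.0
15.082852300185502 [-1.9 -1.2  5.3]
```

```bash
for i in 1 2; do python3 -m inch '[[0,0,0.5,0,-0.2],[0,0,1,0,-0.2],[0,0,1,0,-0.2]]' | egrep 'eef|wrist'; done
```

```text
eef_pos: [0.492, 0.1724, 0.047]
wrist_force: [0.4, 0.0, -2.6]
eef_pos: [0.4919, 0.1722, 0.0457]
wrist_force: [1.0, 0.0, -3.2]
```

```bash
for i in 1 2; do python3 -m inch '[[0,0,0.5,0,-0.2],[0,0,1,0,-0.2],[0,0,1,0,-0.2]]' | egrep 'eef|wrist'; done
```

```text
eef_pos: [0.4919, 0.1722, 0.0447]
wrist_force: [-0.1, -0.7, -2.3]
eef_pos: [0.4919, 0.1722, 0.0437]
wrist_force: [-0.0, -0.2, -3.4]
```

```bash
for i in 1 2 3; do python3 -m inch '[[0,0,0.25,0,-0.2],[0,0,0.5,0,-0.2],[0,0,0.5,0,-0.2]]' | egrep 'eef|wrist'; done
```

```text
eef_pos: [0.492, 0.1722, 0.0433]
wrist_force: [0.2, 0.1, -3.5]
eef_pos: [0.492, 0.1723, 0.0433]
wrist_force: [-1.7, -1.0, 5.0]
eef_pos: [0.492, 0.1722, 0.0433]
wrist_force: [-3.2, -1.6, 10.5]
```

```bash
python3 -m inch '[[0,0,-0.8,0,-0.2],[0.7,-0.7,-0.8,0,-0.2],[1.5,-1.4,-0.8,0,-0.2],[2.2,-2,-0.8,0,-0.2],[2.2,-2,-0.8,0,-0.2]]'| egrep 'eef|wrist'; for i in 1 2 3; do python3 -m inch '[[0.4,-0.35,0,0,-0.2],[0.7,-0.7,0,0,-0.2],[0.7,-0.7,0,0,-0.2]]' | egrep 'eef|wrist'; done
```

```text
eef_pos: [0.4902, 0.1739, 0.0434]
wrist_force: [2.0, -1.7, 2.3]
eef_pos: [0.4891, 0.1745, 0.0433]
wrist_force: [2.9, -0.6, 1.9]
eef_pos: [0.4881, 0.1749, 0.0433]
wrist_force: [3.5, -0.8, 2.2]
eef_pos: [0.4871, 0.1754, 0.0433]
wrist_force: [3.5, -1.5, 3.3]
```

```bash
python3 -m inch '[[0.7,-0.7,-0.3,0,-0.2],[0.7,-0.7,-0.3,0,-0.2]]'| egrep 'eef|wrist'; for i in 1 2 3; do python3 -m inch '[[0.4,-0.35,0,0,-0.2],[0.7,-0.7,0,0,-0.2],[0.7,-0.7,0,0,-0.2]]' | egrep 'eef|wrist'; done
```

```text
eef_pos: [0.486, 0.1757, 0.0433]
wrist_force: [3.0, -1.8, 0.9]
eef_pos: [0.4859, 0.1758, 0.0434]
wrist_force: [5.6, -2.3, 0.1]
eef_pos: [0.4858, 0.1758, 0.0435]
wrist_force: [7.4, -3.1, 0.3]
eef_pos: [0.4857, 0.1759, 0.0437]
wrist_force: [6.3, -4.5, -1.1]
```

```bash
python3 -m inch '[[-0.7,-0.7,0,0,-0.2],[-1.4,-1.5,0,0,-0.2],[-2.0,-2.2,0,0,-0.2],[-2.7,-2.9,0,0,-0.2],[-2.7,-2.9,0,0,-0.2]]'| egrep 'eef|wrist'; for i in 1 2 3; do python3 -m inch '[[-0.35,-0.35,0,0,-0.2],[-0.7,-0.7,0,0,-0.2],[-0.7,-0.7,0,0,-0.2]]' | egrep 'eef|wrist'; done
```

```text
eef_pos: [0.4843, 0.1738, 0.0439]
wrist_force: [8.9, -1.1, -2.3]
eef_pos: [0.4839, 0.173, 0.0439]
wrist_force: [8.9, -1.3, -1.5]
eef_pos: [0.4833, 0.1722, 0.0439]
wrist_force: [8.2, -0.6, -2.6]
eef_pos: [0.4828, 0.1713, 0.0439]
wrist_force: [9.2, -1.6, -3.1]
```

```bash
for i in 1 2 3 4 5; do python3 -m inch '[[-0.35,-0.35,0,0,-0.2],[-0.7,-0.7,0,0,-0.2],[-0.7,-0.7,0,0,-0.2]]' | egrep 'eef|wrist'; done
```

```text
eef_pos: [0.4823, 0.1705, 0.0439]
wrist_force: [8.6, -1.3, -3.9]
eef_pos: [0.4817, 0.1697, 0.0439]
wrist_force: [8.4, -0.9, -2.6]
eef_pos: [0.4816, 0.1694, 0.0439]
wrist_force: [8.6, 0.8, -3.6]
eef_pos: [0.4816, 0.1694, 0.044]
wrist_force: [9.3, 1.9, -5.0]
eef_pos: [0.4815, 0.1693, 0.0441]
wrist_force: [10.2, 2.8, -7.0]
```

```bash
python3 -m inch '[[0,0,0.4,0,-0.2],[0,0,0.8,0,-0.2],[0,0,0.8,0,-0.2]]' 40| egrep 'eef|wrist'; python3 -m inch '[[0,0,0,4,-0.2],[0,0,0,8,-0.2],[0,0,0,12,-0.2],[0,0,0,16,-0.2],[0,0,0,16,-0.2],[0,0,0,16,-0.2]]'; python3 -c "
from to import *
print(yaw())"
```

```text
eef_pos: [0.4816, 0.1692, 0.0438]
wrist_force: [10.6, 3.0, -1.3]
t: 13.78
eef_pos: [0.4815, 0.1692, 0.0438]
tcp_rot: [2.237, 2.2, 0.013]
wrist_force: [10.0, 3.7, -1.5]
opening: 0.0554
grip_force: 40.0
-0.9493751753032724
```

```bash
cat > cast.py <<'E'
from to import *
# cast pose in the hand from the wrist view: mean of bright tooth tops relative to pillar
def teeth(off=.0303):
    s=arm.get_state(); p,d,W,c=cam('wrist'); e=s['eef_pos']; h=W[...,2]-(e[2]-off)
    D=np.hypot(W[...,0]-e[0],W[...,1]-e[1])
    T=W[(h>.0665)&(h<.08)&(D<.034)]; q=W[(h>.055)&(h<.08)&(D<.034)]
    c0=(q.max(0)+q.min(0))[:2]/2; o=T[:,:2].mean(0)-c0
    fl=np.degrees(np.arctan2(-o[1],-o[0])); return fl,len(T),c0-e[:2],yaw(s)
E
python3 - <<'E'
from cast import *
print(teeth())
a=np.load('w2.npz');W=a['W'];e=np.array([0.4908,0.1647,0.1914]);h=W[...,2]-(e[2]-.0303);D=np.hypot(W[...,0]-e[0],W[...,1]-e[1])
T=W[(h>.0665)&(h<.08)&(D<.034)];q=W[(h>.055)&(h<.08)&(D<.034)];c0=(q.max(0)+q.min(0))[:2]/2;o=T[:,:2].mean(0)-c0
print('before',np.degrees(np.arctan2(-o[1],-o[0])),len(T),c0-e[:2],'yaw 15.08')
E
```

```text
(np.float64(-88.55817162312562), 3872, array([ 0.00019535, -0.00022785]), np.float64(-0.9493751753032724))
before -88.77082107962337 3881 [-1.59975387e-03  8.79730312e-05] yaw 15.08
```

```bash
python3 -c "
from h import *
p,d,W,c=cam('wrist','wrist3'); np.savez('w3.npz',p=p,W=W)
cv2.imwrite('pics/w3c.png',p[100:400,150:490,::-1])
"
```

```text
(no output)
```

View pics/w3c.png

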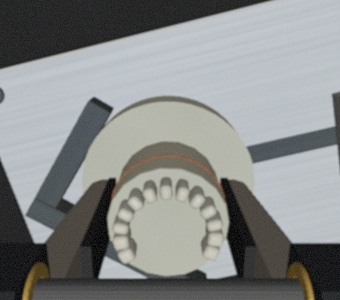

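```bash
python3 -m inch '[[0,0,0,3,-0.2],[0,0,0,6,-0.2],[-0.5,-0.3,0,9,-0.2],[-0.9,-0.5,0,12,-0.2],[-0.9,-0.5,0,12,-0.2],[-0.9,-0.5,0,12,-0.2]]'; python3 -c "
from to import *
print(yaw())"
```

```text
t: 14.38
eef_pos: [0.4813, 0.1686, 0.0439]
tcp_rot: [2.455, 1.955, 0.015]
wrist_force: [10.6, 3.8, 0.1]
opening: 0.0553
grip_force: 40.0
-12.951253917113839
```

```bash
python3 -m inch '[[-0.5,-0.2,0,2.5,-0.2],[-0.9,-0.3,0,5,-0.2],[-1.4,-0.5,0,7.5,-0.2],[-1.9,-0.7,0,10,-0.2],[-1.9,-0.7,0,10,-0.2],[-1.9,-0.7,0,10,-0.2]]'; python3 -c "
from to import *
print(yaw())"
```

```text
t: 14.88
eef_pos: [0.4803, 0.1671, 0.0439]
tcp_rot: [2.617, 1.734, 0.015]
wrist_force: [9.8, 5.2, -0.5]
opening: 0.0553
grip_force: 40.0
-22.94102085232602
```

```bash
python3 -m inch '[[-0.8,-0.1,0,2,-0.2],[-1.5,-0.2,0,4,-0.2],[-2.2,-0.4,0,6,-0.2],[-2.8,-0.5,0,8,-0.2],[-2.8,-0.5,0,8,-0.2],[-2.8,-0.5,0,8,-0.2]]'; python3 -c "
from to import *
print(yaw(),arm.get_state()['torque'])"
```

```text
t: 15.38
eef_pos: [0.4789, 0.1651, 0.0441]
tcp_rot: [2.732, 1.549, 0.016]
wrist_force: [10.6, 4.6, 0.8]
opening: 0.0553
grip_force: 40.0
-30.89826730989771 [ 1.10235831 -2.47802067 -0.12570623]
```

```bash
for i in 1 2 3; do python3 -m inch '[[-0.3,0,0,0.6,-0.2],[-0.6,0,0,1.2,-0.2],[-0.6,0,0,1.2,-0.2]]' | egrep 'eef|wrist'; python3 -c "
from to import *
print(yaw(),arm.get_state()['torque'])"; done
```

```text
eef_pos: [0.4789, 0.1646, 0.0441]
wrist_force: [10.5, 4.1, -0.5]
-32.08985222777316 [ 1.18671549 -2.6150142   0.04054261]
eef_pos: [0.4787, 0.1643, 0.0441]
wrist_force: [10.8, 4.4, -0.4]
-33.29060566149948 [ 1.22296129 -2.66039095  0.11172962]
eef_pos: [0.4786, 0.1638, 0.0442]
wrist_force: [11.2, 4.9, -1.5]
-34.483076333235466 [ 1.25766109 -2.74082692  0.1070898 ]
```

```bash
python3 -m inch '[[0,0,0.5,0,-0.2],[0,0,0.8,0,-0.2],[0.5,0.5,0.8,0,-0.2],[1,1,0.8,0,-0.2],[1.5,1.5,0.8,0,-0.2],[1.5,1.5,0.8,0,-0.2]]' | egrep 'eef|wrist'; python3 -c "
from to import *
print(arm.get_state()['torque'])"
```

```text
eef_pos: [0.479, 0.1641, 0.0435]
wrist_force: [6.9, 4.6, 8.2]
[ 1.03929998 -1.36510156 -0.07746447]
```

```bash
python3 -m inch '[[0.5,0.2,-0.3,0,-0.2],[1,0.5,-0.5,0,-0.2],[1.5,0.7,-0.5,0,-0.2],[1.5,0.7,-0.5,0,-0.2]]' | egrep 'eef|wrist'; python3 -c "
from cast import *
print(arm.get_state()['torque'],teeth(),arm.get_state()['q'][6])"
```

```text
eef_pos: [0.479, 0.1641, 0.0434]
wrist_force: [5.7, 3.5, 6.0]
[ 0.67438062 -1.01260339 -0.00802415] (np.float64(-108.45710008571717), 3850, array([ 0.00209127, -0.00033611]), np.float64(-34.485581023536334)) -0.4915512051355927
```

```bash
python3 -m inch '[[0.7,0.3,-0.2,0,-0.2],[1.3,0.6,-0.4,0,-0.2],[2,0.9,-0.5,0,-0.2],[2,0.9,-0.5,0,-0.2]]' 5| egrep 'eef|wrist';  python3 -m inch '[[0,0,0,0,0.3],[0,0,0,0,0.6],[0,0,0,0,0.7],[0,0,0,0,0.7],[0,0,0,0,0.7]]' | egrep 'eef|wrist|open'
python3 - <<'E'
from h import *
p,d,W,c=cam('wrist','wrist4'); np.savez('w4.npz',p=p,W=W)
cv2.imwrite('pics/w4c.png',p[100:400,150:490,::-1])
E
```

```text
eef_pos: [0.479, 0.164, 0.0432]
wrist_force: [2.9, 1.8, 6.3]
eef_pos: [0.4779, 0.1627, 0.0424]
wrist_force: [-0.0, -0.2, -0.0]
opening: 0.078
```

View pics/w4c.png

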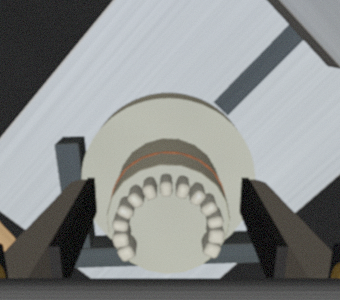

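```bash
python3 -m inch '[[0,0,-10,0,0.7],[0,0,-40,0,0.7],[0,0,-80,0,0.7],[0,0,-120,0,0.7],[0,0,-140,0,0.7],[0,0,-140,0,0.7]]' | egrep 'eef|wrist'; python3 -c "
from to import *
print(yaw(),to([.67,.212,.18]))"
```

```text
eef_pos: [0.4814, 0.1636, 0.1877]
wrist_force: [0.1, 0.2, 0.0]
-34.55199342787017 [146.7 127.8   9.2]
```

```bash
python3 -m inch '[[20,18,0,6,0.2],[42,37,0,12,-0.3],[64,56,0,18,-1],[86,75,0,24,-1],[108,94,0,30,-1],[130,113,0,36,-1],[144,126,0,42,-1],[147,128,0,43,-1]]' | egrep 'eef|wrist'; python3 -m inch '[[0,0,0,0,-1],[0,0,0,0,-1]]' >/dev/null
python3 - <<'E'
from to import *
from nest import *
p,d,W,c=cam('top','top2'); np.savez('top2.npz',p=p,W=W)
s=arm.get_state();print(yaw(s),s['opening'],to([.667,.2115,.05],s))
z=W[...,2]; e0=np.array([.479,.164]); D=np.hypot(W[...,0]-e0[0],W[...,1]-e0[1])
print('disc/walls',[(round(lo,3),int(((z>lo)&(z<lo+.01)&(D<.07)).sum())) for lo in np.arange(.01,.09,.01)])
cv2.imwrite('pics/top2c.png',cv2.resize(p[170:340,130:290],None,fx=3.5,fy=3.5,interpolation=2)[:,:,::-1])
E
```

```text
eef_pos: [0.6693, 0.2116, 0.1812]
wrist_force: [-0.2, -0.8, -0.2]
-77.45924984492696 0.009699285360466044 [  1.1  -0.3 132.5]
disc/walls [(np.float64(0.01), 1032), (np.float64(0.02), 742), (np.float64(0.03), 955), (np.float64(0.04), 32), (np.float64(0.05), 31), (np.float64(0.06), 50), (np.float64(0.07), 505), (np.float64(0.08), 141)]
```

View pics/top2c.png

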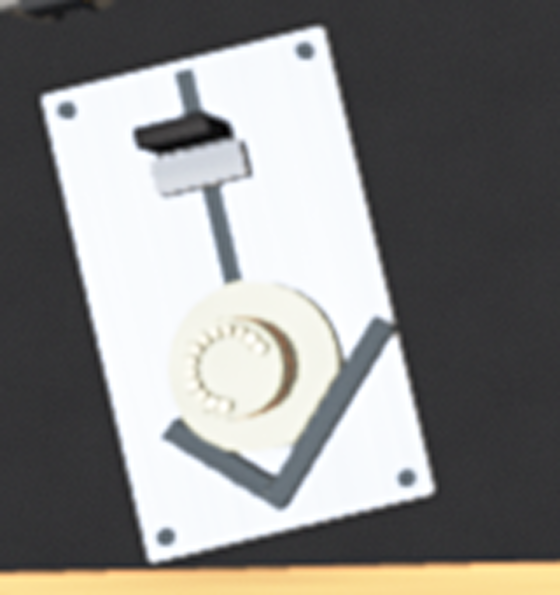

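Top crop: the cast (255,365) sits in the V with its flat along the long wall and its round edge on the short wall. I'll put numbers on that before moving the jaw.

```bash
python3 - <<'E'
from nest import *
W=np.load('top2.npz')['W'];z=W[...,2]
h=(z>.0295+.0)&(z<.037)&(np.hypot(W[...,0]-.479,W[...,1]-.164)<.06)
k=cv2.morphologyEx(h.astype(np.uint8),cv2.MORPH_CLOSE,np.ones((21,21)))
cs,_=cv2.findContours(k,0,1);cc=max(cs,key=cv2.contourArea)[:,0].astype(float)
c=imaging.get_calibration('top');X=unproj(c,cc,.0325)[:,:2]
def r2(q):
    d=X-q[:2]; r=np.hypot(*d.T); th=np.arctan2(d[:,1],d[:,0])-q[2]; th=(th+np.pi)%(2*np.pi)-np.pi
    R=np.where(np.abs(th)<np.arccos(43/49),.043/np.cos(np.clip(th,-.6,.6)),.049)
    return (r-R+q[3])*1e3
s=min((least_squares(r2,[.479,.164,t,0],loss='soft_l1') for t in(-2,-2.14,-2.3)),key=lambda s:s.cost)
C=np.array([.4131,.152]);t=np.radians(-32.2);e=np.array([np.cos(t),np.sin(t)]);f=np.array([-e[1],e[0]])
d=s.x[:2]-C;print(s.x,s.cost,'lw xy mm',d@e*1e3,d@f*1e3,'yaw err',np.degrees(s.x[2])+90-np.degrees(t))
E
python3 -m inch '[[0,0,40,0,-1],[0,0,80,0,-1],[0,0,110,0,-1],[0,0,125,0,-1],[0,0,132,0,-1],[0,0,132,0,-1]]' | egrep 'eef|wrist'
```

```text
[ 0.47252953  0.1607407  -2.45849504 -0.00359888] 194.3400527221337 lw xy mm 45.63115274543259 39.06490775507185 yaw err -18.661390000123575
eef_pos: [0.6667, 0.2113, 0.0504]
wrist_force: [-0.8, -0.1, -0.1]
```

Run:
```python
from nest import *
a=np.load('top2.npz');W=a['W'];p=a['p'].astype(int);z=W[...,2]
h=(p[...,0]-p[...,2]>6)&(p[...,0]>100)&(z>.012)&(np.hypot(W[...,0]-.479,W[...,1]-.164)<.07)
k=cv2.morphologyEx(h.astype(np.uint8),cv2.MORPH_CLOSE,np.ones((9,9)))
cs,_=cv2.findContours(k,0,1);cc=max(cs,key=cv2.contourArea)[:,0].astype(float)
c=imaging.get_calibration('top');X=unproj(c,cc,.0325)[:,:2]
print(len(X),np.ptp(X,axis=0))
def r2(q):
    d=X-q[:2]; r=np.hypot(*d.T); th=np.arctan2(d[:,1],d[:,0])-q[2]; th=(th+np.pi)%(2*np.pi)-np.pi
    R=np.where(np.abs(th)<np.arccos(43/49),.043/np.cos(np.clip(th,-.6,.6)),.049)
    return (r-R+q[3])*1e3
s=min((least_squares(r2,[.479,.164,t,0],loss='soft_l1') for t in(-2,-2.14,-2.3)),key=lambda s:s.cost)
C=np.array([.4131,.152]);t=np.radians(-32.2);e=np.array([np.cos(t),np.sin(t)]);f=np.array([-e[1],e[0]])
d=s.x[:2]-C;print(s.x,s.cost,'lw xy mm',d@e*1e3,d@f*1e3,'yaw err',np.degrees(s.x[2])+90-np.degrees(t))
```

```text
137 [0.09765151 0.0965306 ]
[ 4.76663276e-01  1.62181035e-01 -2.14627568e+00  1.26183241e-03] 74.11909715335216 lw xy mm 48.361578078236626 42.48648371467682 yaw err -0.7725383652946363
```

```bash
python3 -m inch '[[-7,0,0,0,-1],[-15,0,0,0,-1],[-23,0,0,0,-1],[-30,0,0,0,-1],[-30,0,0,0,-1]]' 20| egrep 'eef|wrist'; for i in 1 2 3; do python3 -m inch '[[-2,0,0,0,-1],[-4,0,0,0,-1],[-6,0,0,0,-1],[-6,0,0,0,-1]]' | egrep 'eef|wrist'; done
```

```text
eef_pos: [0.6367, 0.2051, 0.0517]
wrist_force: [-0.2, 0.1, -0.5]
eef_pos: [0.632, 0.2037, 0.0508]
wrist_force: [-0.0, 0.4, 0.2]
eef_pos: [0.6268, 0.2024, 0.0509]
wrist_force: [2.2, -0.1, -2.0]
eef_pos: [0.6204, 0.201, 0.0509]
wrist_force: [1.8, -1.6, -0.9]
```

```bash
python3 -m inch '[[-5,0,0,0,-1],[-11,0,0,0,-1],[-17,0,0,0,-1],[-23,0,0,0,-1],[-29,0,0,0,-1],[-35,0,0,0,-1],[-39,0,0,0,-1],[-39,0,0,0,-1]]'| egrep 'eef|wrist'; for i in 1 2 3; do python3 -m inch '[[-1,0,0,0,-1],[-2,0,0,0,-1],[-2,0,0,0,-1]]' | egrep 'eef|wrist'; done
```

```text
eef_pos: [0.581, 0.1925, 0.0508]
wrist_force: [-0.4, 0.2, 0.1]
eef_pos: [0.5805, 0.1925, 0.0508]
wrist_force: [1.6, 0.0, 0.2]
eef_pos: [0.5785, 0.192, 0.0508]
wrist_force: [3.7, 0.2, -0.7]
eef_pos: [0.5764, 0.1915, 0.0508]
wrist_force: [2.6, 1.5, 0.0]
```

```bash
for i in 1 2 3 4 5 6; do python3 -m inch '[[-0.5,0,0,0,-1],[-1,0,0,0,-1],[-1,0,0,0,-1]]' | egrep 'eef|wrist'; done
```

```text
eef_pos: [0.5755, 0.1913, 0.0508]
wrist_force: [2.9, 2.7, -1.4]
eef_pos: [0.5745, 0.1911, 0.0508]
wrist_force: [2.6, 1.8, -1.2]
eef_pos: [0.5735, 0.1909, 0.0508]
wrist_force: [2.4, 2.2, -1.2]
eef_pos: [0.5725, 0.1907, 0.0508]
wrist_force: [1.9, 1.7, -1.0]
eef_pos: [0.5716, 0.1904, 0.0508]
wrist_force: [2.5, 1.1, -1.8]
eef_pos: [0.5707, 0.1902, 0.0508]
wrist_force: [3.4, 3.3, -1.7]
```

```bash
for i in 1 2 3; do python3 -m inch '[[-0.4,0,0,0,-1],[-0.8,0,0,0,-1],[-0.8,0,0,0,-1]]' | egrep 'eef|wrist'; done
```

```text
eef_pos: [0.5706, 0.1902, 0.0509]
wrist_force: [5.0, 3.0, -3.1]
eef_pos: [0.5706, 0.1902, 0.0509]
wrist_force: [6.3, 2.8, -5.4]
eef_pos: [0.5703, 0.1901, 0.051]
wrist_force: [7.6, 3.5, -6.4]
```

The push stopped at the expected jaw position (about 0.066), with the force rising. I'll back off and check.

```bash
python3 -m inch '[[3,0,0,0,-1],[10,0,0,0,-1],[25,0,0,0,-1],[45,0,0,0,-1],[60,0,-10,0,-1],[80,0,-40,0,-1],[90,0,-70,0,-1],[90,0,-80,0,-1]]'| egrep 'eef|wrist';  python3 - <<'E'
from nest import *
P,d,W,c=cam('top','top3');p=P.astype(int);z=W[...,2]
h=(p[...,0]-p[...,2]>6)&(p[...,0]>100)&(z>.012)&(np.hypot(W[...,0]-.479,W[...,1]-.164)<.07)
k=cv2.morphologyEx(h.astype(np.uint8),cv2.MORPH_CLOSE,np.ones((9,9)))
cs,_=cv2.findContours(k,0,1);cc=max(cs,key=cv2.contourArea)[:,0].astype(float)
X=unproj(c,cc,.0325)[:,:2]
def r2(q):
    d=X-q[:2]; r=np.hypot(*d.T); th=np.arctan2(d[:,1],d[:,0])-q[2]; th=(th+np.pi)%(2*np.pi)-np.pi
    R=np.where(np.abs(th)<np.arccos(43/49),.043/np.cos(np.clip(th,-.6,.6)),.049)
    return (r-R+q[3])*1e3
s=min((least_squares(r2,[.479,.164,t,0],loss='soft_l1') for t in(-2,-2.14,-2.3)),key=lambda s:s.cost)
C=np.array([.4131,.152]);t=np.radians(-32.2);e=np.array([np.cos(t),np.sin(t)]);f=np.array([-e[1],e[0]])
d=s.x[:2]-C;print(s.cost,'lw xy mm',d@e*1e3,d@f*1e3,'yaw err',np.degrees(s.x[2])+90-np.degrees(t))
b=(e+f)/2**.5; D=(W[...,:2]-C); al=D@b; la=D@np.array([-b[1],b[0]])
q=(z>.06)&(abs(la)<.025)&(al>.12)&(al<.23)&(p.max(2)<90); print('push plate along',al[q].min(),al[q].max(),np.median(al[q]),'expect .136-.150 at jaw .066',q.sum())
cv2.imwrite('pics/top3c.png',cv2.resize(P[170:340,130:290],None,fx=3.5,fy=3.5,interpolation=2)[:,:,::-1])
E
```

```text
eef_pos: [0.6599, 0.2081, 0.1348]
wrist_force: [0.1, -0.6, 1.0]
72.18580062191182 lw xy mm 48.30232370628821 42.60933872869146 yaw err -0.7693993009942517
push plate along 0.12003214556871349 0.22999784232537052 0.17047594954022327 expect .136-.150 at jaw .066 3240
```

View pics/top3c.png

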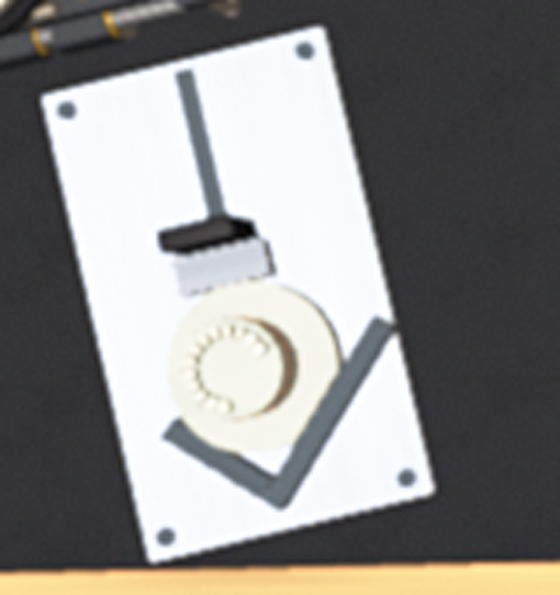

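The picture shows the jaw nose against the cast at (230,285) and the cast unmoved in the V. The push-plate reading in that script was spoiled by the arm being in view, but the firm stop at the expected position settles it.

```bash
python3 -c "
from workcell import sign_off
print(sign_off())"
```

```text
the job is handed in; nothing more can be done
None
```

I set the cast in the V, rolled it until its flat dropped home against the long wall, slid the jaw up until it just touched, and handed the job in; no verdict came back.

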